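# Fit the rosette embossing plate into the die holder

### The arm

A 7-joint arm with a two-finger parallel gripper is mounted at the origin on a cart in front of the work surface, level with it; the furniture and walls round the work are solid. World frame = base frame: x ahead of the robot, y to its left, z up, the work surface at z = 0. Lengths are in m, angles in rad, forces in N, time in s.
With the tool pointing down it reaches from about 0.4 to 0.85 m from the base axis. Payload 4.5 kg.
Tool frame: the origin (TCP) lies where the fingers leave the gripper's body, on its centre line; the fingertips stand 64 mm ahead of it and the grasp point (between the pads) lies 45 mm ahead of it; z points along the fingers, y is the line along which they close (so a half turn about z gives the same grasp; the last joint's range is limited). The gripper opens to 88 mm and grips with 3 to 60 N. Pads are 18 mm wide; open, the fingers measure 123 mm over their backs; the gripper's body (75 mm by 187 mm) begins 45 mm behind the grasp point.
Start: joints at [1.171, 0.689, -0.195, 1.565, 0.157, 0.902, -0.215], TCP at [0.263, -0.567, 0.303] pointing down, gripper open.
Joint ranges: [-3.01, 3.01], [-0.46, 2.08], [-1.47, 1.51], [0.13, 2.56], [-1, 4.14], [0.04, 2.09], [-2.66, 2.66]. Speed limits (rad/s): [2.57, 2.57, 3.14, 3.14, 3.14, 3.14, 3.14].

### API

Orientations are given as a unit quaternion [x, y, z, w].
In Python, from plant import r gives the robot as it stands.
- The arm moves only by the tool play_rows, never from a script. Its arguments are lists of equal length, an entry for each row: "translation": the shift along the tool's x, y, z in m, a list of three; "delta_rot": the turn, a rotation vector about the tool's x, y, z in degrees, a list of three; "grip": the opening, from -1 (shut) to 1 (fully open). In form: {"translation": [[x, y, z], ...], "delta_rot": [[rx, ry, rz], ...], "grip": [grip, ...]}. A call has 1 to 20 rows; each row shifts and turns the commanded pose from where the row before left it, along the tool's axes as they then stand; what a row does not reach is not made up. A row lasts 1/8 s, in which the tool goes at most 62.5 mm and 10.7 degrees, less where a joint would pass 70% of its speed; a pose out of reach is approached as far as the arm can. A call with a gripper value outside its range is refused whole. The fingers move at their own pace and stop on an object; "squeeze" is the grip in N (left out, the last holds). Time passes only in rows, so rows that do not move let the fingers close. It gives the time, the measured TCP pose, the force, the opening and the grip force at its end, in the units of the state.
- r.get_state(): the state, without advancing time (a new reading comes with each control period).
- r.snapshot(name): name is "scene" or "side" or "wrist"; returns the picture (384x512x3 uint8, blue, green, red); there is no depth.
- r.get_calibration(name): a dict with "intrinsics" (3x3 intrinsics, pixels), "eye" and "rotation" of the camera in the world. Camera axes: x right, y up, looking along -z (the intrinsics and any distortion apply to the point x, -y, -z); pixel columns grow to the right and rows downward; lengths in m; the calibration is good to about 2 mm. A picture is of the moment at which its call begins: read the wrist's pose just before it. get_calibration takes no time and is no camera call; for the wrist camera it gives the pose at the moment of the call.
- r.finish_job(): hands the job in; it is judged then, once.
Trained networks look in the newest picture that a camera, given by its name, has taken for a name from the list of things; names that differ only in an ending like _2 or _b are one class to them, and where a whole thing is asked for, a point or a joint stands for the part that bears it (a point fixed in the world has none). Each returns a list of dicts, best first, with "confidence" (0 to 1); they miss things now and then, are a little off and sometimes report something else, mostly with a low value. They report only what shows in the picture. A call takes as long as a camera call.
- r.look_for(camera, target): "point" ([x, y, z] in m, in world coordinates, good to about 4 mm: the middle of the surface that is visible of it).
- r.silhouettes(camera, target): "pixels" (384x512 bool, what is visible of it).
The state is a dict: "clock": time; "q": joint angles; "qd": joint speeds; "joint_torque": joint torques, N m; "tool_pos": TCP position; "eef_rot": TCP orientation; "contact_force": force on the tool from outside, world axes, zero at the start; "moment": the same for the moment, N m; "opening": opening from 0.0 (shut) to 1.0 (fully open); "finger_force": force on a finger pad.
Only numpy, scipy, OpenCV 4.12 (cv2) and the standard library are available. Lean on these libraries where they do the work, as an engineer would, in place of code of your own. Each camera call takes 0.05 s, during which the arm holds its last target. There are 200 camera calls.

### The job

Fit the rosette embossing plate into the die holder: press down the end of it that lies over the thumb ramp of its oak block until the plate tips and stays tipped up, then take it by the raised end and lift it out. Lay it face up on the bed of the holder between the rails, slide it under the claw fully home against the end stop, and turn the T-key clockwise to its stop so that the claw clamps it. Leave the slanting-bar plate in its pocket and the other things where they are.

Things in the scene. Friction and masses are not known exactly. Their poses are not given: they have to be found in the camera images.
- rosette_plate: Wanted: brass embossing plate 130 x 30 x 4 mm, about 130 g, three round flower rosettes in low relief on its upper face. Origin: centre of its underside; z the face normal, x along its length. It starts flat in either pocket of plate_block, x along the block's x, its top 0.5 mm below the block's top, its -x end over the thumb ramp.
- bar_plate: The other brass plate, same size, with a row of slanting bars in relief. It lies in the same way in the other pocket and stays there, undisturbed.
- plate_block: Fixed oak block 157 x 126 x 48 mm on the 3 mm cutting mat. Origin: centre of its underside; x along the pockets (+x away from the robot, straight ahead to 26 deg right), z up. Pockets at y = +30 and -30 mm: from x = -4.5 to 66.5 mm 32 mm wide, floor level at z = 43.5; from x = -4.5 to -66.5 a 46 mm wide thumb scoop with a ramp as floor. A plate's middle is at x = +0.5 mm.
- crest (a point): Crest of the ramps, midway between the pockets (block axes). The ramp falls from here toward -x at 32 deg to an upright end wall 62 mm off. Pressed 15 mm from its -x end, a plate pivots here onto the ramp; pressed on down the slope it slides 12 mm to the wall and stays tipped, its +x end raised 30 mm. Slid under 6 mm it falls back. Brass on oak: friction 0.35.
- seat (a point): Where the centre of the plate's underside belongs on the fixed die holder's bed. x points along the bed to the end stop (roughly to the robot's left, +-14 deg), z up; 24 mm above the bench. Along x the bed runs from -65 to +65 mm; side rails, 5 mm high, from -25 to +48, 35 mm apart at the foot, flanks sloped out to 44 mm. Let down at x = -30 a plate is clear of the claw and can be slid in.
- notches (a point): Middle of the bed's outer part (seat axes, seat x = -45 mm, on the bed). From seat x = -65 to -28 mm the bed is only a 22 mm wide tongue, so fingers can go down on both sides of the plate there. Below is the holder's foot: 76 mm wide, 8 mm high; bolt heads to 13 mm at seat x = -56, y = +-28 mm.
- stop (a point): Foot of the upright end stop at the bed's inner end (seat axes, seat x = +65 mm). The 20 mm wide steel claw reaches 14 mm out over the bed from here; slack, its underside is 2.7 to 3.5 mm above a plate lying on the bed. Behind the stop the clamp pillar, 44 x 50 mm, rises to 90 mm above the bench, its collar to 96 mm.
- key_grip (a point): Middle of the clamp key's T-bar, on the key's upright axis: 137 mm above the bench, 87 mm from the seat along seat x. The key is a long socket extension that stays in the pillar's deep bore, its socket on the nut at the bottom. T-bar 11 mm thick, 96 mm long; hub 18 mm across, from 122 to 146 mm above the bench. The point's y axis lies along the bar and turns with it.
- key (a joint): Turn of the clamp key, rad, growing clockwise seen from above: 0 to 1.55 (hard stop). Starts slack at 0 to 0.25; at 0 the T-bar lies across the holder. Each radian lowers the claw 3 mm; it meets a plate at about 1.17 rad and bears on it through a spring, about 7 N at the stop. Friction 0.12 N m; it stays where it is left.
- claw: The clamp's steel claw, 20 mm wide, that comes down on the inner end of the plate; its origin lies on the key's axis.
- beeswax: Bystander: lump of beeswax, 34x46x19 mm; origin at the centre of its underside. To be left where it is.
- rivet_anvil: Bystander: flat steel disc (rivet anvil), 41 mm across, 13 mm high; origin at the centre of its underside. To be left where it is.
- key_fob: Bystander: leather key fob with a ring, 26x91x6 mm; origin at the centre of its underside. To be left where it is.

How it is judged:
By the outcome, as a careful person would: the job done as asked, in the order asked, and still so for the second after the job is handed in, with the robot touching nothing.
It also fails if it takes over 53 s, if anything falls off the work surface, if the arm or the gripper's body presses on something with over 40 N, if the wrist force passes 120 N, or if a joint passes its speed limit or range.

## Working session

There is one attempt and no reset: what is moved stays moved. The work goes in short steps, Python scripts to look and compute and a tool call to move; the robot and the scene stay as the last step left them, time stands still between calls to the robot, and variables do not carry over. Pictures are saved under pics/ and viewed, at most 13 in all, crops included, and the job is handed in when it is done.

Besides the shell and the picture viewer there is one more tool, called after "Request:" by a JSON object that holds its "fn" and its "kwargs". play_rows: Moves the arm, as the interface text tells. Its arguments: {"type":"object","properties":{"translation":{"type":"array","items":{"type":"array","items":{"type":"number"}}},"delta_rot":{"type":"array","items":{"type":"array","items":{"type":"number"}}},"grip":{"type":"array","items":{"type":"number"}},"squeeze":{"type":"number"}},"required":["translation","delta_rot","grip"]}

```bash
ls; mkdir -p pics; python3 - <<'E'
from plant import r
import cv2,numpy as np
np.set_printoptions(precision=4,suppress=True)
s=r.get_state();print(s)
for c in("scene","side"):
    im=r.snapshot(c);cv2.imwrite(f"pics/{c}0.png",im)
    k=r.get_calibration(c);print(c,k)
    for t in("rosette_plate","bar_plate","plate_block","key_grip","seat","notches","stop","crest","claw","beeswax","rivet_anvil","key_fob"):
        try:
            print(t,[(np.round(d["point"],4),round(d["confidence"],2)) for d in r.look_for(c,t)][:3])
        except Exception as e: print(t,e)
E
```

```text
pics
{'clock': 0.0, 'q': array([ 1.1708,  0.69  , -0.1945,  1.5663,  0.1573,  0.9025, -0.2151]), 'qd': array([-0.0002,  0.0006,  0.0007,  0.0013, -0.0003, -0.0003, -0.002 ]), 'joint_torque': array([ -0.0003, -52.7564,  -1.2668, -15.3431,  -0.0525,   0.0067,
         0.0002]), 'tool_pos': array([ 0.2624, -0.5667,  0.3019]), 'eef_rot': array([ 0.9766,  0.2152, -0.0003, -0.0009]), 'contact_force': array([-0.3747, -0.2182,  0.7994]), 'moment': array([-0.0395, -0.0184, -0.0087]), 'finger_force': 0.0, 'opening': 0.9996731571038391}
scene {'intrinsics': array([[432.5001,   0.    , 264.1818],
       [  0.    , 432.5001, 199.7903],
       [  0.    ,   0.    ,   1.    ]]), 'eye': array([ 0.1926, -0.7663,  0.6113]), 'rotation': array([ 0.4472, -0.1234, -0.2593,  0.8471])}
rosette_plate [(array([ 0.5238, -0.3895,  0.0513]), 0.81)]
bar_plate [(array([ 0.533 , -0.3278,  0.0506]), 0.57)]
plate_block [(array([0.6449, 0.0008, 0.1438]), 0.5), (array([ 0.6672, -0.2575,  0.0083]), 0.27)]
key_grip [(array([0.6444, 0.0053, 0.1431]), 0.54)]
seat [(array([ 0.6178, -0.0845,  0.0228]), 0.67)]
notches []
stop 
[... 359 characters left out ...]
  ]]), 'eye': array([0.272 , 0.4978, 0.5485]), 'rotation': array([-0.1056,  0.4805,  0.8527, -0.1759])}
rosette_plate [(array([ 0.5226, -0.3803,  0.0521]), 0.58)]
bar_plate [(array([ 0.5267, -0.3261,  0.0518]), 0.9)]
plate_block [(array([ 0.5178, -0.2995,  0.0412]), 0.77)]
key_grip []
seat [(array([ 0.5953, -0.075 ,  0.0244]), 0.81)]
notches [(array([ 0.5945, -0.0837,  0.0271]), 0.75)]
stop [(array([ 0.5949, -0.0744,  0.0237]), 0.79)]
crest [(array([ 0.5155, -0.303 ,  0.0471]), 0.65)]
claw []
beeswax [(array([ 0.4406, -0.075 ,  0.0182]), 0.81)]
rivet_anvil [(array([0.4402, 0.0073, 0.0155]), 0.92), (array([ 0.6708, -0.2547,  0.0073]), 0.7)]
key_fob [(array([ 0.6673, -0.2509,  0.0109]), 0.76)]
```

```bash
python3 - <<'E'
import cv2
a=cv2.imread("pics/scene0.png");b=cv2.imread("pics/side0.png")
cv2.imwrite("pics/a.png",cv2.resize(a,(800,600),interpolation=cv2.INTER_CUBIC));cv2.imwrite("pics/b.png",cv2.resize(b,(800,600),interpolation=cv2.INTER_CUBIC))
E
```

```text
(no output)
```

View pics/a.png

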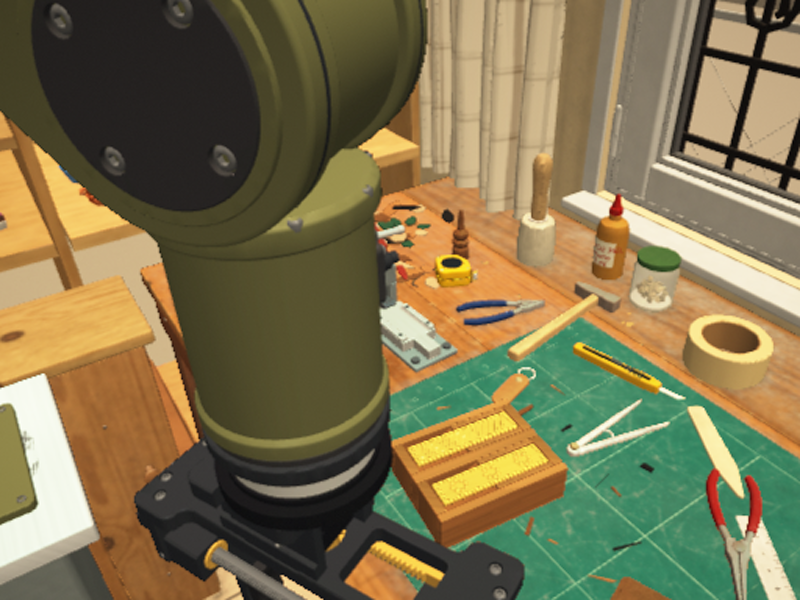

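View pics/b.png

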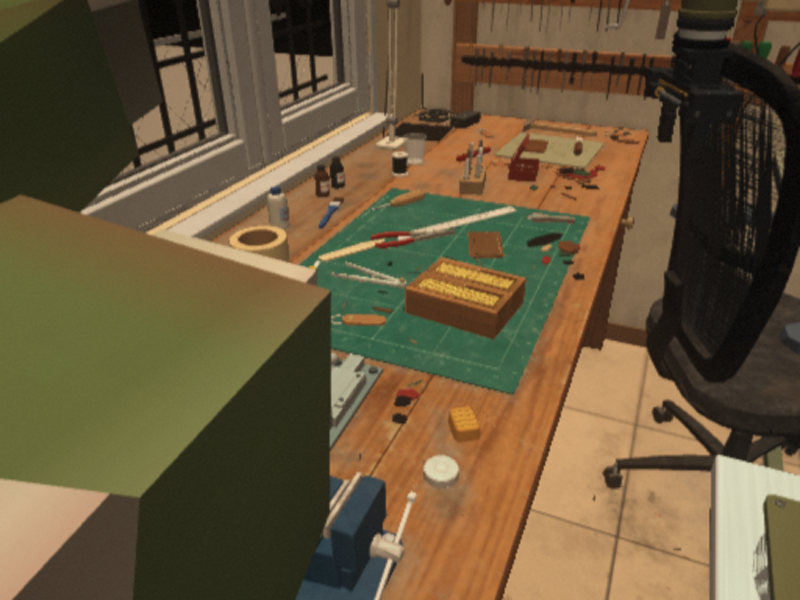

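The scene view shows the block at about (480,470) with the rosette plate in the pocket nearer the camera (490,475) and the bar plate behind it. The holder is half hidden by the arm at (415,335). The side view shows the block at (465,290) and part of the holder at (350,390).

```bash
cat > h.py <<'E'
from plant import r
import cv2,numpy as np
from scipy.spatial.transform import Rotation as R
np.set_printoptions(precision=4,suppress=True)
def cal(c):
    k=r.get_calibration(c);q=np.array(k["rotation"])
    return np.array(k["intrinsics"]),np.array(k["eye"]),(R.from_quat(q).as_matrix() if q.size==4 else q)
def back(uv,z,C):
    K,e,M=C;uv=np.atleast_2d(uv).astype(float)
    d=np.c_[(uv[:,0]-K[0,2])/K[0,0],-(uv[:,1]-K[1,2])/K[1,1],-np.ones(len(uv))]@M.T
    return e+d*((z-e[2])/d[:,2])[:,None]
def proj(P,C):
    K,e,M=C;p=(np.atleast_2d(P)-e)@M
    return np.c_[K[0,0]*p[:,0]/-p[:,2]+K[0,2],-K[1,1]*p[:,1]/-p[:,2]+K[1,2]]
def rect(mask,z,C):
    v,u=np.nonzero(mask);P=back(np.c_[u,v],z,C)[:,:2]
    (c,s,a)=cv2.minAreaRect((P*1000).astype(np.float32));a=np.array(a)
    if s[0]<s[1]: s=s[::-1];a=a+90
    return np.array(c)/1000,np.array(s),(a+90)%180-90
def tool():
    s=r.get_state();M=R.from_quat(s["eef_rot"]).as_matrix();return s,np.array(s["tool_pos"]),M
E
python3 - <<'E'
from h import *
for c in("scene","side"):
    C=cal(c);r.snapshot(c)
    for t in("rosette_plate","bar_plate"):
        for d in r.silhouettes(c,t)[:2]: print(c,t,d["confidence"],d["pixels"].sum(),*rect(d["pixels"],.0505,C))
K,e,M=cal("wrist");s,p,T=tool();print(K,(e-p)@T,T.T@M,T)
E
```

```text
scene rosette_plate 0.63 1039 [ 0.5292 -0.3859] [129.4181  31.51  ] -6.64471435546875
scene rosette_plate 0.36 71 [0.7305 0.1496] [48.6385 25.1819] -6.844268798828125
scene bar_plate 0.73 925 [ 0.5352 -0.3268] [130.403   33.2382] -6.3499603271484375
scene bar_plate 0.57 4793 [ 0.5229 -0.3694] [173.4487 155.8456] -6.7986907958984375
side rosette_plate 0.65 316 [ 0.5267 -0.3884] [131.0483  36.423 ] -7.336280822753906
side rosette_plate 0.39 1091 [ 0.5671 -0.0388] [168.7599  65.9879] -62.45924758911133
side bar_plate 0.59 338 [ 0.5346 -0.3297] [131.8107  33.997 ] -9.958320617675781
[[294.9513   0.     259.231 ]
 [  0.     294.9513 185.9586]
 [  0.       0.       1.    ]] [ 0.0754  0.0008 -0.0823] [[-0.0009  0.9571  0.2896]
 [ 1.      0.0006  0.001 ]
 [ 0.0008  0.2896 -0.9571]] [[ 0.9074  0.4203  0.    ]
 [ 0.4203 -0.9074 -0.0001]
 [-0.      0.0001 -1.    ]]
```

Request:
{"fn": "play_rows", "kwargs": {"translation": [[0.04,-0.011,0.007],[0.04,-0.011,0.007],[0.04,-0.011,0.007],[0.04,-0.011,0.007],[0.04,-0.011,0.007],[0.04,-0.011,0.007],[0.035,-0.012,0.008],[0,0,0],[0,0,0],[0,0,0],[0,0,0],[0,0,0],[0,0,0],[0,0,0],[0,0,0],[0,0,0],[0,0,0],[0,0,0],[0,0,0],[0,0,0]], "delta_rot": [[0,0,0],[0,0,-10],[0,0,0],[0,0,0],[0,0,0],[0,0,0],[0,0,0],[0,0,-10.6],[0,0,-10.6],[0,0,-10.6],[0,0,-10.6],[0,0,-10.6],[0,0,-10.6],[0,0,-10.6],[0,0,-10.6],[0,0,-10.6],[0,0,-10.6],[0,0,-10.6],[0,0,-10.6],[0,0,-10.6]], "grip": [1,1,1,1,1,1,1,-1,-1,-1,-1,-1,-1,-1,-1,-1,-1,-1,-1,-1]}}

```text
clock: 4.1
tool_pos: [0.454, -0.3564, 0.2528]
eef_rot: [0.061, 0.998, -0.0, -0.0]
contact_force: [-0.1, 1.1, -0.7]
opening: 0.007
finger_force: 0.0
```

```bash
cat >> h.py <<'E'
def yaw(M): return np.degrees(np.arctan2(M[1,0],M[0,0]))
E
python3 - <<'E'
from h import *
s,p,T=tool();print(s["clock"],p,yaw(T),s["q"],T,s["opening"])
C=cal("wrist");im=r.snapshot("wrist");cv2.imwrite("pics/w1.png",im)
for t in("rosette_plate","bar_plate"):
    for d in r.silhouettes("wrist",t)[:2]: print(t,d["confidence"],d["pixels"].sum(),*rect(d["pixels"],.0505,C))
C=cal("scene");im=r.snapshot("scene");cv2.imwrite("pics/s1.png",im)
for t in("seat","notches","stop","key_grip","claw","key"):
    print(t,[(np.round(d["point"],4),round(d["confidence"],2)) for d in r.look_for("scene",t)][:3])
    cv2.imwrite("pics/both1.png",np.vstack([cv2.imread("pics/w1.png"),im])[:, :]) 
w=cv2.imread("pics/w1.png");cv2.imwrite("pics/both1.png",cv2.resize(np.hstack([w,im]),(800,300),interpolation=cv2.INTER_AREA))
E
```

```text
4.1 [ 0.454  -0.3564  0.2528] 172.97411847315897 [ 1.0608  0.8197 -0.866   1.745   0.757   0.9464  1.3283] [[-0.9925  0.1223 -0.0001]
 [ 0.1223  0.9925 -0.0005]
 [ 0.     -0.0005 -1.    ]] 0.007036770431255053
rosette_plate 0.6 1174 [ 0.4922 -0.3817] [57.8982 29.5547] -7.091148376464844
bar_plate 0.92 1525 [ 0.5032 -0.322 ] [65.6208 29.6667] -5.680564880371094
seat [(array([0.5861, 0.0084, 0.0214]), 0.74), (array([ 0.671 , -0.254 ,  0.0089]), 0.62)]
notches [(array([0.5804, 0.0055, 0.0208]), 0.86)]
stop [(array([0.5851, 0.0063, 0.0161]), 0.87)]
key_grip [(array([0.5824, 0.0082, 0.141 ]), 0.62)]
claw []
key []
```

View pics/both1.png

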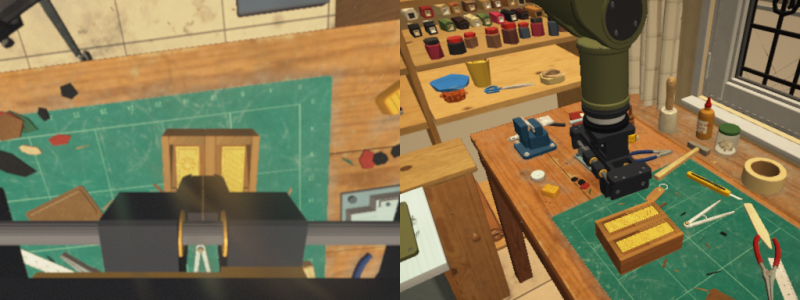

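The wrist view (left) shows the near ends of both plates at about (187,168) and (232,168); the rosette plate is on the robot's right. In the scene view (right) both plates lie in the block at (640,235).

Request:
{"fn": "play_rows", "kwargs": {"translation": [[-0.016,-0.01,0.03],[-0.016,-0.01,0.05],[0,0,0.04],[0,0,0.01],[0,0,0.006],[0,0,0.004],[0,0,0.004],[0,0,0.003],[0,0,0.003],[0,0,0.003]], "delta_rot": [[0,0,0],[0,0,0],[0,0,0],[0,0,0],[0,0,0],[0,0,0],[0,0,0],[0,0,0],[0,0,0],[0,0,0]], "grip": [-1,-1,-1,-1,-1,-1,-1,-1,-1,-1]}}

```text
clock: 5.85
tool_pos: [0.4832, -0.3801, 0.0996]
eef_rot: [0.064, 0.998, -0.0, 0.0]
contact_force: [-0.6, -0.5, 0.3]
opening: 0.008
finger_force: 0.0
```

Request:
{"fn": "play_rows", "kwargs": {"translation": [[0,0,0.002],[0,0,0.002],[0,0,0.001],[0,0,0.001],[0,0,0]], "delta_rot": [[0,0,0],[0,0,0],[0,0,0],[0,0,0],[0,0,0]], "grip": [-1,-1,-1,-1,-1]}}

```text
clock: 6.48
tool_pos: [0.4836, -0.38, 0.0959]
eef_rot: [0.064, 0.998, -0.001, 0.0]
contact_force: [-5.6, 0.7, 16.4]
opening: 0.01
finger_force: 7.7
```

Request:
{"fn": "play_rows", "kwargs": {"translation": [[0.002,0,0.0013],[0.002,0,0.0013],[0.002,0,0.0013],[0.002,0,0.0013],[0.002,0,0.0013],[0.001,0,0.0007]], "delta_rot": [[0,0,0],[0,0,0],[0,0,0],[0,0,0],[0,0,0],[0,0,0]], "grip": [-1,-1,-1,-1,-1,-1]}}

```text
clock: 7.22
tool_pos: [0.4772, -0.3791, 0.0919]
eef_rot: [0.064, 0.998, -0.002, 0.006]
contact_force: [-0.7, 0.3, 30.7]
opening: 0.005
finger_force: 13.2
```

```bash
python3 - <<'E'
from h import *
s,p,T=tool();print(s["clock"],p,s["contact_force"])
im=r.snapshot("scene")
cv2.imwrite("pics/s2.png",cv2.resize(im[200:384,220:460],(720,552),interpolation=cv2.INTER_CUBIC))
E
```

```text
7.225 [ 0.4772 -0.3791  0.0919] [-0.7156  0.2725 30.7263]
```

View pics/s2.png

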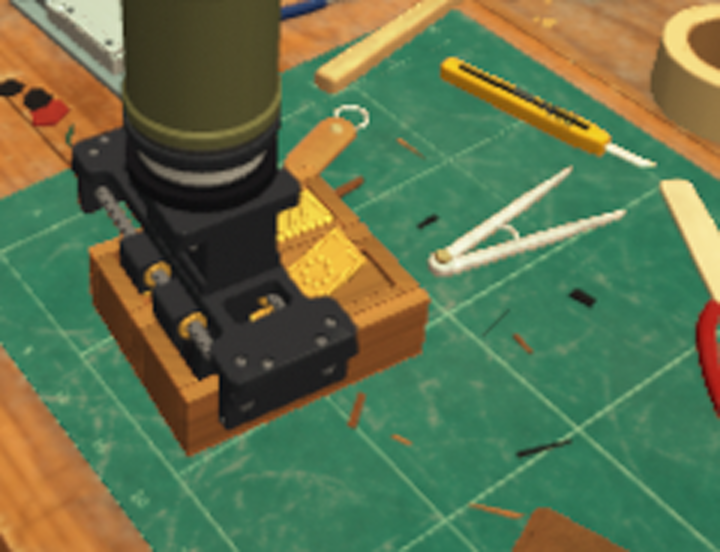

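Request:
{"fn": "play_rows", "kwargs": {"translation": [[0,0,-0.004],[0,0,-0.01],[0,0,-0.03],[0.02,0,-0.05],[0.02,0,-0.05],[0.02,0,0]], "delta_rot": [[0,0,0],[0,0,0],[0,0,0],[0,0,0],[0,0,0],[0,0,0]], "grip": [-1,-1,-1,-1,0.1,0.1]}}

```text
clock: 8.02
tool_pos: [0.414, -0.3713, 0.2341]
eef_rot: [0.064, 0.998, -0.002, 0.003]
contact_force: [0.2, -0.1, 0.1]
opening: 0.205
finger_force: 0.0
```

```bash
python3 - <<'E'
from h import *
s,p,T=tool();print(s["clock"],p,T,s["opening"])
C=cal("scene");im=r.snapshot("scene")
c=np.array([.5285,-.386]);a=np.radians(-6.8);ex=np.array([np.cos(a),np.sin(a)]);ey=np.array([-ex[1],ex[0]])
th=np.radians(32)
# predicted raised-end corners for slide d (top face)
for d in(6,9,12.6):
    L=69.5-d-4.5+5*0  # placeholder: length beyond crest
    L=130-60.5-d
    pts=[]
    for y in(-15,15):
        bx=-5+L*np.cos(th)-4*np.sin(th)   # rel. plate centre x (crest at -5)
        z=46.5+L*np.sin(th)+4*np.cos(th)
        pts.append(np.r_[c+(ex*bx+ey*y)/1000,z/1000])
    print(d,L,np.array(pts),proj(pts,C))
x0,y0=290,210
cv2.imwrite("pics/s3.png",cv2.resize(im[210:360,250:450],(800,600),interpolation=cv2.INTER_CUBIC))
for d in r.silhouettes("scene","rosette_plate")[:2]:
    m=d["pixels"].astype(np.uint8);k,_=cv2.findContours(m,0,2);k=max(k,key=cv2.contourArea)
    print(d["confidence"],m.sum(),cv2.boxPoints(cv2.minAreaRect(k)),cv2.approxPolyDP(k,2.5,True)[:,0].tolist())
E
```

```text
8.025 [ 0.414  -0.3713  0.2341] [[-0.9918  0.1278  0.0054]
 [ 0.1278  0.9918 -0.0034]
 [-0.0058 -0.0027 -1.    ]] 0.20509964258495555
6 63.5 [[ 0.5731 -0.4064  0.0835]
 [ 0.5767 -0.3766  0.0835]] [[343.7142 284.649 ]
 [333.4931 273.3163]]
9 60.5 [[ 0.5706 -0.4061  0.082 ]
 [ 0.5742 -0.3763  0.082 ]] [[342.3657 285.8517]
 [332.1852 274.4829]]
12.6 56.9 [[ 0.5676 -0.4058  0.08  ]
 [ 0.5711 -0.376   0.08  ]] [[340.7476 287.2949]
 [330.6156 275.8828]]
0.61 1037 [[280.0266 319.6018]
 [331.708  274.3806]
 [342.8584 287.1239]
 [291.177  332.3452]] [[333, 276], [283, 317], [283, 323], [286, 326], [308, 317], [340, 289], [341, 285]]
```

View pics/s3.png

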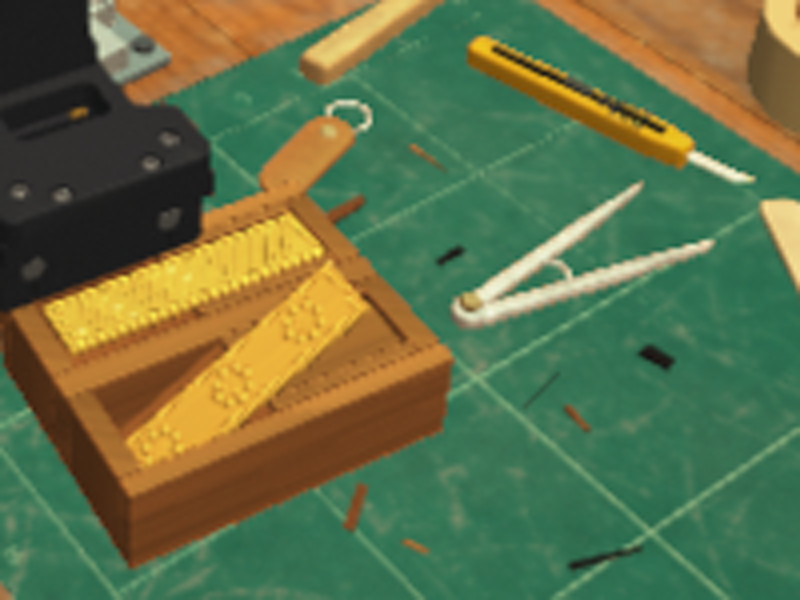

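The plate is tipped and stays up: its raised end is at crop (350,285), which matches a full 12 mm slide. The bar plate is undisturbed.

Request:
{"fn": "play_rows", "kwargs": {"translation": [[-0.037,0,0.03],[-0.0377,-0.0005,0.0315],[0,0,0],[0,0,0],[0,0,0],[0,0,0]], "delta_rot": [[0,0,-0.5],[0,0,0],[0,-10.6,0],[0,-10.6,0],[0,-10.6,0],[0,0,0]], "grip": [0.25,0.25,0.25,0.25,0.25,0.25]}}

```text
clock: 8.88
tool_pos: [0.483, -0.3866, 0.1622]
eef_rot: [0.06, 0.979, -0.022, 0.193]
contact_force: [-0.1, -0.6, 0.3]
opening: 0.627
finger_force: 0.0
```

```bash
python3 - <<'E'
from h import *
s,p,T=tool();print(s["clock"],p,T,s["opening"],s["q"])
tgt=np.array([.5252,-.3856,.1136]);print((tgt-p)@T)
C=cal("wrist");im=r.snapshot("wrist")
cv2.imwrite("pics/w2.png",im)
for d in r.silhouettes("wrist","rosette_plate")[:2]: print(d["confidence"],d["pixels"].sum())
E
```

```text
8.875 [ 0.483  -0.3866  0.1622] [[-0.9183  0.1257  0.3754]
 [ 0.1086  0.9919 -0.0666]
 [-0.3807 -0.0204 -0.9245]] 0.626896098016397 [ 1.0893  0.9192 -0.7104  1.948   1.478   0.3513  0.7507]
[-0.0201  0.0073  0.0607]
0.58 6372
```

View pics/w2.png

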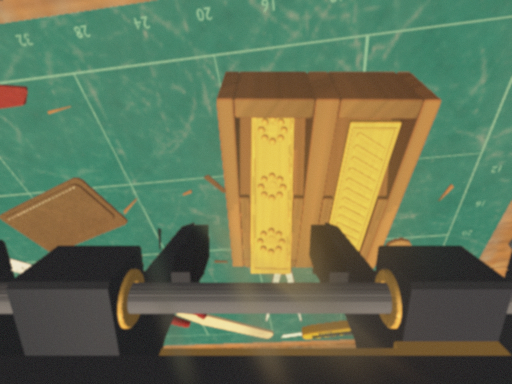

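The wrist view shows the plate between the open fingers at about (270,230), with the raised end toward the fingers. The tilt is only 22° so far.

Request:
{"fn": "play_rows", "kwargs": {"translation": [[0,0,0],[0,0,0],[0,0,0],[0,0,0]], "delta_rot": [[0,0,0],[0,-3,0],[0,-3.5,0],[0,-3,0]], "grip": [0.25,0.25,0.25,0.25]}}

```text
clock: 9.48
tool_pos: [0.485, -0.3865, 0.1645]
eef_rot: [0.057, 0.959, -0.028, 0.276]
contact_force: [0.1, -0.3, -1.6]
opening: 0.629
finger_force: 0.0
```

```bash
cat > g.py <<'E'
from h import *
import sys
s,p,T=tool();print(s["clock"],p,s["opening"],s["q"],s["contact_force"]);print(T)
a=np.radians(-6.8);t=np.radians(32);ex=np.array([np.cos(a),np.sin(a),0]);ey=np.array([-ex[1],ex[0],0])
z=np.sin(t)*ex-np.cos(t)*np.array([0,0,1]);G=np.c_[np.cross(ey,z),ey,z]
print("rot needed",np.degrees(R.from_matrix(T.T@G).as_rotvec()))
tgt=np.array([.5252,-.3856,.1136]);print("shift in G axes",(tgt-p)@G,"in T axes",(tgt-p)@T)
E
python3 g.py
```

```text
9.475 [ 0.485  -0.3865  0.1645] 0.6285688733553306 [ 1.2233  0.9991 -0.8839  2.0375  2.0556  0.4237  0.2801] [ 0.0702 -0.326  -1.6401]
[[-0.8411  0.1253  0.5262]
 [ 0.0939  0.9919 -0.086 ]
 [-0.5327 -0.0229 -0.846 ]]
rot needed [-1.3232  0.192   0.3603]
shift in G axes [-0.0067  0.0057  0.0643] in T axes [-0.0065  0.0071  0.0642]
```

Request:
{"fn": "play_rows", "kwargs": {"translation": [[-0.0067,0.0065,0.004],[0,0,0.01],[0,0,0.02],[0,0,0.02],[0,0,0.01],[0,0,0]], "delta_rot": [[-1.3,0,0.3],[0,0,0],[0,0,0],[0,0,0],[0,0,0],[0,0,0]], "grip": [0.25,0.25,0.25,0.25,0.25,0.25]}}

```text
clock: 10.22
tool_pos: [0.525, -0.3843, 0.1127]
eef_rot: [0.057, 0.96, -0.016, 0.275]
contact_force: [-0.7, -0.3, -1.0]
opening: 0.619
finger_force: 0.0
```

```bash
python3 g.py
```

```text
10.225 [ 0.525  -0.3843  0.1127] 0.6186272848717067 [ 1.163   1.1159 -0.8714  1.9497  2.089   0.4483  0.282 ] [-0.6774 -0.2777 -1.0282]
[[-0.8418  0.1173  0.5268]
 [ 0.0998  0.9931 -0.0618]
 [-0.5304  0.0006 -0.8477]]
rot needed [0.0607 0.0358 0.0349]
shift in G axes [-0.0008 -0.0012 -0.0006] in T axes [-0.0008 -0.0012 -0.0006]
```

Excellent. Next is closing the fingers, gently first and then firmly.

Request:
{"fn": "play_rows", "kwargs": {"translation": [[0,-0.001,0],[0,0,0],[0,0,0],[0,0,0],[0,0,0],[0,0,0]], "delta_rot": [[0,0,0],[0,0,0],[0,0,0],[0,0,0],[0,0,0],[0,0,0]], "grip": [-0.2,-0.4,-0.5,-1,-1,-1], "squeeze": 45}}

```text
clock: 10.98
tool_pos: [0.5243, -0.386, 0.1135]
eef_rot: [0.057, 0.959, -0.016, 0.276]
contact_force: [-3.2, -1.0, 5.3]
opening: 0.328
finger_force: 45.0
```

Request:
{"fn": "play_rows", "kwargs": {"translation": [[-0.004,0,-0.004],[-0.006,0,-0.008],[-0.008,0,-0.013],[-0.01,0,-0.016],[-0.013,0,-0.021],[-0.013,0,-0.021],[-0.007,0,-0.01],[0,0,0]], "delta_rot": [[0,0,0],[0,0,0],[0,0,0],[0,0,0],[0,0,0],[0,0,0],[0,0,0],[0,0,0]], "grip": [-1,-1,-1,-1,-1,-1,-1,-1]}}

```text
clock: 11.98
tool_pos: [0.5275, -0.3857, 0.2263]
eef_rot: [0.056, 0.959, -0.017, 0.277]
contact_force: [0.9, -0.2, -1.2]
opening: 0.325
finger_force: 45.0
```

```bash
python3 - <<'E'
from h import *
s,p,T=tool();print(s["clock"],p,s["opening"],s["q"],s["contact_force"],s["finger_force"]);print(T)
ims=[]
for c in("wrist","scene","side"):
    im=r.snapshot(c);cv2.imwrite(f"pics/{c}4.png",im);ims.append(im)
    if c!="wrist":
      for t in("seat","notches","stop","key_grip","claw","bar_plate"):
        print(c,t,[(np.round(d["point"],4),round(d["confidence"],2)) for d in r.look_for(c,t)][:2])
cv2.imwrite("pics/m4.png",cv2.resize(np.vstack([np.hstack(ims[:2]),np.hstack([ims[2],ims[2]*0])]),(800,600),interpolation=cv2.INTER_AREA))
E
```

```text
11.975 [ 0.5275 -0.3857  0.2263] 0.32458243094103273 [ 1.0195  0.8088 -0.5869  1.9237  1.5604  0.1188  0.6178] [ 0.909  -0.1685 -1.2218] 44.99114155769348
[[-0.8405  0.117   0.529 ]
 [ 0.098   0.9931 -0.064 ]
 [-0.5328 -0.0019 -0.8462]]
scene seat [(array([ 0.6019, -0.0465,  0.024 ]), 0.84)]
scene notches [(array([ 0.5999, -0.0495,  0.0259]), 0.9)]
scene stop [(array([ 0.6037, -0.0478,  0.0247]), 0.71), (array([ 0.4367, -0.0872,  0.0179]), 0.69)]
scene key_grip [(array([0.5771, 0.0057, 0.1406]), 0.54)]
scene claw [(array([ 0.613 , -0.0171,  0.0398]), 0.64), (array([ 0.5151, -0.383 ,  0.051 ]), 0.52)]
scene bar_plate [(array([ 0.5374, -0.3326,  0.0534]), 0.92)]
side seat [(array([ 0.5914, -0.0768,  0.025 ]), 0.73)]
side notches [(array([ 0.5946, -0.0774,  0.0233]), 0.83)]
side stop [(array([ 0.5912, -0.0748,  0.0235]), 0.71)]
side key_grip []
side claw []
side bar_plate [(array([ 0.5281, -0.3291,  0.0515]), 0.58)]
```

View pics/m4.png

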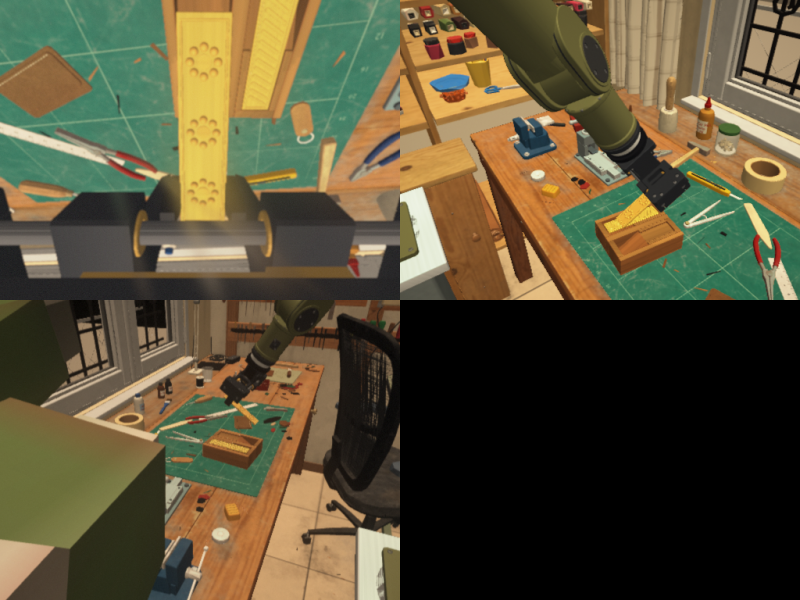

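The wrist picture (top left) shows the plate held squarely between the fingers, from (205,10) to (205,215). In the scene view (top right) the holder sits behind the arm at (600,150).

Request:
{"fn": "play_rows", "kwargs": {"translation": [[0,0,0],[0,0,0],[0,0,0],[0,0,0],[0,0,0],[-0.006,0.04,-0.01],[-0.006,0.04,-0.01],[-0.006,0.04,-0.01],[-0.006,0.04,-0.01],[-0.006,0.04,-0.01],[0,0,0],[0,0,0],[0,0,0],[0,0,0],[0,0,0],[0,0,0],[0,0,0],[0,0,0],[0,0,0]], "delta_rot": [[0,8,0],[0,8,0],[0,8,0],[0,8,0],[0,0,0],[0,0,0],[0,0,0],[0,0,0],[0,0,0],[0,0,0],[0,0,10.4],[0,0,10.4],[0,0,10.4],[0,0,10.4],[0,0,10.4],[0,0,10.4],[0,0,10.4],[0,0,10.4],[0,0,0]], "grip": [-1,-1,-1,-1,-1,-1,-1,-1,-1,-1,-1,-1,-1,-1,-1,-1,-1,-1,-1]}}

```text
clock: 15.1
tool_pos: [0.5787, -0.2, 0.2709]
eef_rot: [0.711, 0.7, 0.023, 0.055]
contact_force: [1.0, -0.3, -1.1]
opening: 0.328
finger_force: 45.0
```

```bash
python3 - <<'E'
from h import *
s,p,T=tool();print(s["clock"],p,yaw(T),s["opening"],s["q"],s["finger_force"]);print(T)
ims=[]
for c in("wrist","scene"):
    im=r.snapshot(c);cv2.imwrite(f"pics/{c}5.png",im);ims.append(im)
    if c=="wrist": print([x.tolist() for x in cal(c)])
    for t in("seat","notches","stop","key_grip","claw"):
        print(c,t,[(np.round(d["point"],4),round(d["confidence"],2)) for d in r.look_for(c,t)][:2])
cv2.imwrite("pics/w5v.png",cv2.resize(ims[0],(800,600),interpolation=cv2.INTER_CUBIC))
E
```

```text
15.1 [ 0.5787 -0.2     0.2709] 88.95480176575937 0.32764131445237565 [ 0.5125  0.701  -0.454   1.7285  0.496   0.7058 -0.2151] 44.990683794021606
[[ 0.0182  0.9939  0.1089]
 [ 0.9988 -0.0132 -0.0464]
 [-0.0447  0.1096 -0.993 ]]
[[[294.95126560361695, 0.0, 259.2309787771458], [0.0, 294.95126560361695, 185.95858768411875], [0.0, 0.0, 1.0]], [0.5717361467176453, -0.12176939160325985, 0.3492492056266106], [[0.9939018981291868, 0.04839990337026699, -0.09907808157684782], [-0.012692517480402028, 0.9427644127551779, 0.3332178897394232], [0.1095350030593389, -0.3299283428202759, 0.9376296559455962]]]
wrist seat [(array([ 0.6407, -0.0551,  0.0258]), 0.87)]
wrist notches [(array([ 0.6412, -0.0571,  0.0255]), 0.59)]
wrist stop [(array([ 0.644 , -0.0588,  0.0217]), 0.64)]
wrist key_grip []
wrist claw []
scene seat [(array([ 0.6087, -0.0353,  0.0252]), 0.56)]
scene notches [(array([ 0.6061, -0.039 ,  0.025 ]), 0.76)]
scene stop [(array([ 0.6097, -0.0373,  0.0235]), 0.92)]
scene key_grip [(array([0.5963, 0.008 , 0.1337]), 0.53)]
scene claw [(array([ 0.6152, -0.0178,  0.0396]), 0.64)]
```

View pics/w5v.png

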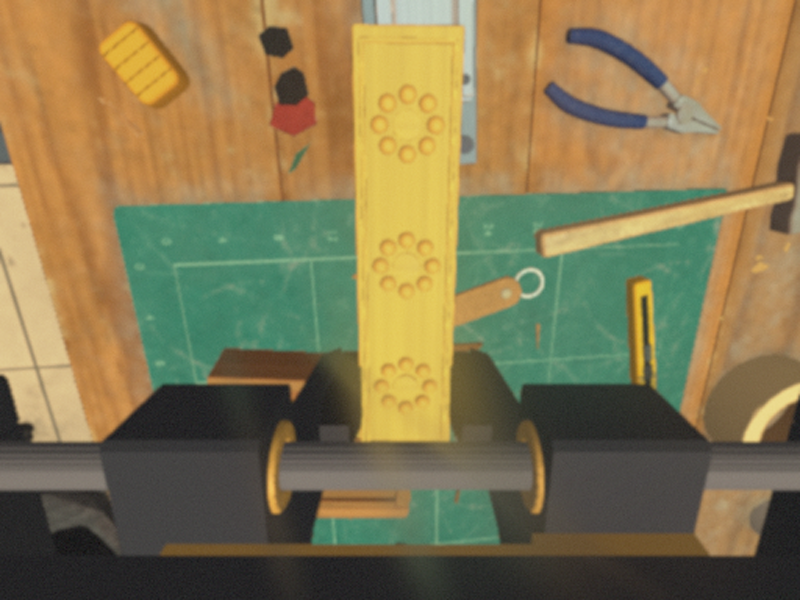

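The wrist view shows the plate held straight, with the holder's foot partly hidden behind its top end (corner near (476,163)). I'll shift so the holder shows beside the plate, and level the tool.

Request:
{"fn": "play_rows", "kwargs": {"translation": [[0.035,-0.035,0],[0.035,-0.035,0],[0.01,0,0],[0,0,0]], "delta_rot": [[6.3,2.6,0],[0,0,0],[0,0,0],[0,0,0]], "grip": [-1,-1,-1,-1]}}

```text
clock: 16.2
tool_pos: [0.5122, -0.1179, 0.2662]
eef_rot: [0.713, 0.702, 0.001, -0.0]
contact_force: [-0.4, 0.0, -0.8]
opening: 0.32
finger_force: 45.0
```

```bash
python3 - <<'E'
from h import *
s,p,T=tool();print(s["clock"],p,yaw(T),s["q"]);print(T)
ims=[]
for c in("wrist","scene"):
    C=cal(c)
    im=r.snapshot(c);cv2.imwrite(f"pics/{c}6.png",im);ims.append(im)
    np.savez(f"{c}6.npz",K=C[0],e=C[1],M=C[2])
    for t in("seat","key_grip","claw"):
        print(c,t,[(np.round(d["point"],4),round(d["confidence"],2)) for d in r.look_for(c,t)][:2])
        for d in r.silhouettes(c,t)[:1]:
            v,u=np.nonzero(d["pixels"]);print("  sil",d["confidence"],len(u),u.min(),u.max(),v.min(),v.max())
cv2.imwrite("pics/w6v.png",cv2.resize(ims[0],(800,600),interpolation=cv2.INTER_CUBIC))
E
```

```text
16.2 [ 0.5122 -0.1179  0.2662] 89.10176778643701 [ 0.4352  0.6438 -0.4812  1.8951  0.4385  0.7071 -0.3183]
[[ 0.0157  0.9999  0.001 ]
 [ 0.9999 -0.0157  0.002 ]
 [ 0.002   0.001  -1.    ]]
wrist seat [(array([ 0.6087, -0.016 ,  0.0293]), 0.6)]
  sil 0.66 16229 319 506 0 188
wrist key_grip [(array([0.6139, 0.0068, 0.143 ]), 0.82)]
  sil 0.91 3754 337 507 0 38
wrist claw []
  sil 0.65 510 354 375 61 86
scene seat [(array([ 0.6111, -0.0325,  0.0226]), 0.59)]
  sil 0.69 2488 224 291 144 236
scene key_grip [(array([0.6203, 0.0024, 0.1351]), 0.49)]
  sil 0.61 232 236 259 144 168
scene claw [(array([ 0.6151, -0.0195,  0.041 ]), 0.39)]
  sil 0.58 190 237 258 144 169
```

View pics/w6v.png

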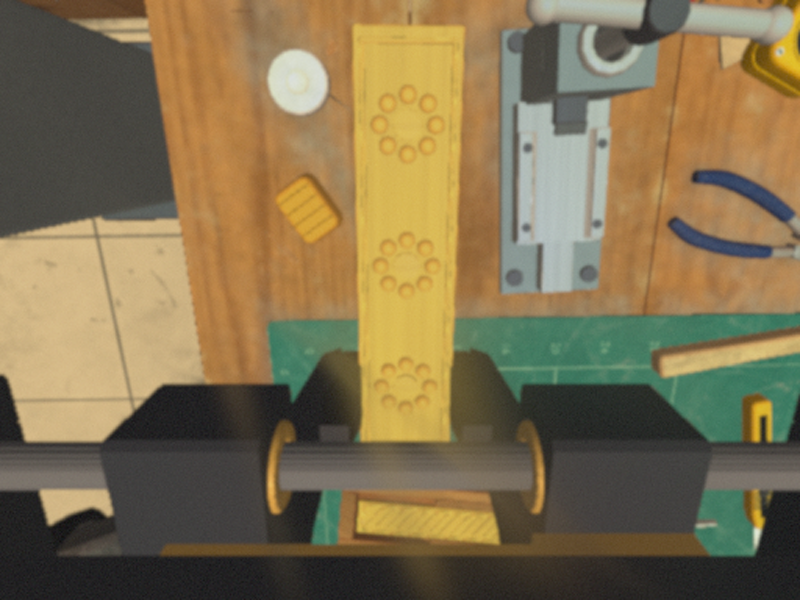

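The wrist view now shows the whole holder: foot bolts at (514,277) and (588,273), rail screws at (527,147), (525,228), (602,143) and (597,224), and the key hub at (667,18) with bar ends at (540,12) and (778,22). I'll fit the pose from these.

```bash
python3 - <<'E'
from h import *
z=np.load("wrist6.npz");C=(z["K"],z["e"],z["M"])
f=512/800
P=lambda u,v,h:back([[u*f-.0,v*f]],h,C)[0]
b1,b2=P(514,277,.013),P(588,273,.013);print("bolts",b1,b2,np.linalg.norm(b1-b2))
d=b2-b1;print("yaw from bolts",np.degrees(np.arctan2(d[1],d[0]))+90)
for n,a,b,h in(("footL",(501,290),(501,60),.008),("railscrL",(525,228),(527,147),.029),("railscrR",(597,224),(602,143),.029),("footR",(599,289),(609,150),.008)):
    A,B=P(*a,h),P(*b,h);v=B-A;print(n,A,B,"yaw",np.degrees(np.arctan2(v[1],v[0])),np.linalg.norm(v))
for n,a,b,h in(("tongue end",(541,291),(573,291),.024),("foot end",(502,293),(598,290),.008),("keybar",(540,12),(778,22),.1425),("collar ring",(582,48),(643,48),.096),("key hub",(667,18),(667,18),.146)):
    A,B=P(*a,h),P(*b,h);print(n,A,B,(A+B)/2,np.linalg.norm(A-B),np.degrees(np.arctan2(*(B-A)[[1,0]])))
# plate in hand
for q in((354,25),(464,25)): print(P(*q,p) if (p:=.2662-.052) else 0)
E
```

```text
bolts [ 0.595  -0.1351  0.013 ] [ 0.6506 -0.1329  0.013 ] 0.05556491722669628
yaw from bolts 92.24169098618577
footL [ 0.5867 -0.1467  0.008 ] [0.5798 0.0146 0.008 ] yaw 92.47549497321731 0.161420625778287
railscrL [ 0.597  -0.0955  0.029 ] [ 0.5952 -0.0417  0.029 ] yaw 91.92452519492795 0.05390664055118488
railscrR [ 0.6469 -0.0936  0.029 ] [ 0.6446 -0.04    0.029 ] yaw 92.37248811517013 0.05367873279155819
footR [ 0.6623 -0.1472  0.008 ] [ 0.6587 -0.0445  0.008 ] yaw 92.02711778854685 0.1027129094074779
tongue end [ 0.6128 -0.1431  0.024 ] [ 0.6364 -0.1435  0.024 ] [ 0.6246 -0.1433  0.024 ] 0.023567390061322316 -0.9739514512086008
foot end [ 0.5876 -0.1491  0.008 ] [ 0.6616 -0.148   0.008 ] [ 0.6246 -0.1485  0.008 ] 0.07402676441025632 0.9004792663185127
keybar [0.5685 0.0086 0.1425] [0.6634 0.0035 0.1425] [0.6159 0.0061 0.1425] 0.0951155684230417 -3.0481923165855154
collar ring [0.6026 0.0043 0.096 ] [0.6328 0.0038 0.096 ] [0.6177 0.004  0.096 ] 0.03019122462041149 -0.9339813730636982
key hub [0.6172 0.0048 0.146 ] [0.6172 0.0048 0.146 ] [0.6172 0.0048 0.146 ] 0.0 0.0
[ 0.5014 -0.0118  0.2142]
[ 0.5299 -0.0122  0.2142]
```

Request:
{"fn": "play_rows", "kwargs": {"translation": [[-0.011,0.037,0.01],[-0.011,0.037,0.03],[-0.011,0.037,0.04],[0,0,0.04],[0,0,0.026],[0,0,0],[0,0,0]], "delta_rot": [[0,0,0],[0,0,0],[0,0,0],[0,0,-3.4],[0,0,0],[0,0,0],[0,0,0]], "grip": [-1,-1,-1,-1,-1,-1,-1]}}

```text
clock: 17.77
tool_pos: [0.6222, -0.153, 0.1207]
eef_rot: [0.692, 0.722, 0.001, -0.0]
contact_force: [-0.2, 0.1, -1.1]
opening: 0.325
finger_force: 45.0
```

```bash
cat > f.py <<'E'
from h import *
import sys
# needed shift to put TCP at seat coords (x,y,z mm), yaw
def need(sx,sy,tz,S=np.array([.6214,-.079]),ya=92.2,ty=92.5):
    s,p,T=tool();a=np.radians(ya);ex=np.array([np.cos(a),np.sin(a)]);ey=np.array([-ex[1],ex[0]])
    w=np.r_[S+(ex*sx+ey*sy)/1000,tz/1000]
    b=np.radians(ty);G=np.array([[np.cos(b),np.sin(b),0],[np.sin(b),-np.cos(b),0],[0,0,-1.]])
    print(s["clock"],p,"yaw",yaw(T),"shift T mm",1000*(w-p)@T,"rot",np.degrees(R.from_matrix(T.T@G).as_rotvec()),"F",s["contact_force"],s["opening"])
    print("seat xy",1000*(p[:2]-S)@ex,1000*(p[:2]-S)@ey)
E
python3 - <<'E'
from f import *
need(-73.3,1,88)
im=r.snapshot("wrist");cv2.imwrite("pics/w7v.png",cv2.resize(im,(800,600),interpolation=cv2.INTER_CUBIC))
E
```

```text
17.775 [ 0.6222 -0.153   0.1207] yaw 92.4099296571497 shift T mm [ 0.5728  0.9899 32.693 ] rot [ 0.0582 -0.1187 -0.0901] F [-0.177   0.1007 -1.0685] 0.32497260752154533
seat xy -73.94427201579815 2.0206926084442833
```

View pics/w7v.png

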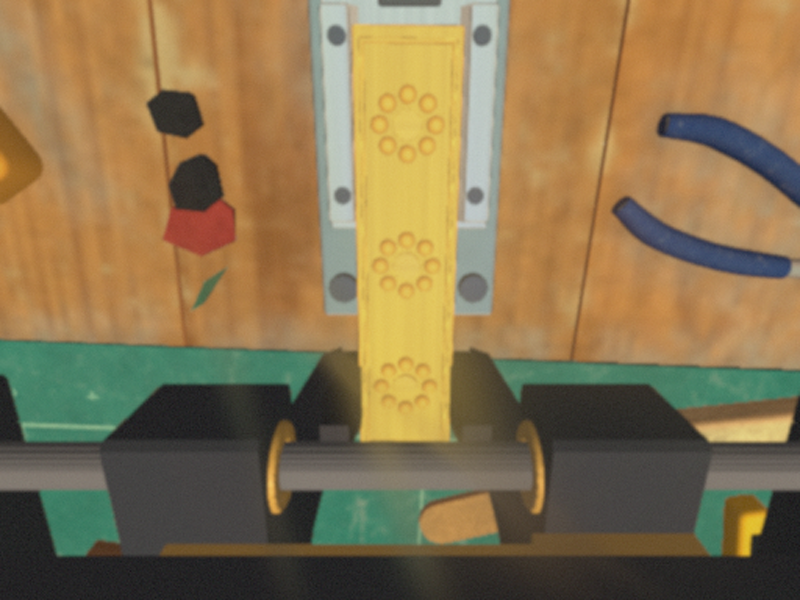

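Aligned: the rail screw midpoints at (409,35) and (408,195) coincide with the plate's midline. Lowering now.

Request:
{"fn": "play_rows", "kwargs": {"translation": [[0.0005,0.0005,0.014],[0,0,0.014],[0,0,0.005],[0,0,0.002],[0,0,0.0015],[0,0,0]], "delta_rot": [[0,0,0],[0,0,0],[0,0,0],[0,0,0],[0,0,0],[0,0,0]], "grip": [-1,-1,-1,-1,-1,-1]}}

```text
clock: 18.58
tool_pos: [0.622, -0.1524, 0.0832]
eef_rot: [0.692, 0.722, 0.001, -0.001]
contact_force: [-0.9, -0.5, -1.9]
opening: 0.324
finger_force: 45.0
```

Request:
{"fn": "play_rows", "kwargs": {"translation": [[0,0,0.001],[0,0,0.001],[0,0,0]], "delta_rot": [[0,0,0],[0,0,0],[0,0,0]], "grip": [-1,-1,-1]}}

```text
clock: 18.95
tool_pos: [0.622, -0.1524, 0.0811]
eef_rot: [0.692, 0.722, 0.001, -0.001]
contact_force: [0.1, -0.1, -1.6]
opening: 0.33
finger_force: 45.0
```

Request:
{"fn": "play_rows", "kwargs": {"translation": [[0,0,0.001],[0,0,0.001],[0,0,0]], "delta_rot": [[0,0,0],[0,0,0],[0,0,0]], "grip": [-1,-1,-1]}}

```text
clock: 19.32
tool_pos: [0.622, -0.1525, 0.0801]
eef_rot: [0.692, 0.722, 0.0, -0.001]
contact_force: [-2.8, -0.8, 7.5]
opening: 0.324
finger_force: 45.0
```

Request:
{"fn": "play_rows", "kwargs": {"translation": [[0.004,0,-0.0005],[0.006,0,0],[0.006,0,0],[0.006,0,0],[0.003,0,0],[0.002,0,0],[0,0,0]], "delta_rot": [[0,0,0],[0,0,0],[0,0,0],[0,0,0],[0,0,0],[0,0,0],[0,0,0]], "grip": [-1,-1,-1,-1,-1,-1,-1]}}

```text
clock: 20.2
tool_pos: [0.6215, -0.125, 0.0803]
eef_rot: [0.692, 0.722, 0.001, -0.0]
contact_force: [0.1, 0.2, 4.9]
opening: 0.327
finger_force: 45.0
```

Request:
{"fn": "play_rows", "kwargs": {"translation": [[0.0015,0,0],[0.0015,0,0],[0.0015,0,0],[0.001,0,0],[0,0,0]], "delta_rot": [[0,0,0],[0,0,0],[0,0,0],[0,0,0],[0,0,0]], "grip": [-1,-1,-1,-1,-1]}}

```text
clock: 20.82
tool_pos: [0.6213, -0.1205, 0.0803]
eef_rot: [0.692, 0.722, 0.001, 0.0]
contact_force: [0.7, -2.6, 3.9]
opening: 0.327
finger_force: 45.0
```

Request:
{"fn": "play_rows", "kwargs": {"translation": [[0.0015,0,0],[0.0015,0,0],[0,0,0]], "delta_rot": [[0,0,0],[0,0,0],[0,0,0]], "grip": [-1,-1,-1]}}

```text
clock: 21.2
tool_pos: [0.6212, -0.1202, 0.0803]
eef_rot: [0.693, 0.721, -0.001, 0.001]
contact_force: [1.8, -6.7, 4.4]
opening: 0.324
finger_force: 45.0
```

Request:
{"fn": "play_rows", "kwargs": {"translation": [[0.0015,0,0],[0.0015,0,0],[0,0,0],[0,0,0],[0,0,0],[0,0,0],[0,0,-0.02],[0,0,-0.04],[0,0,-0.05],[0,0,-0.05],[0,0,0]], "delta_rot": [[0,0,0],[0,0,0],[0,0,0],[0,0,0],[0,0,0],[0,0,0],[0,0,0],[0,0,0],[0,0,0],[0,0,0],[0,0,0]], "grip": [-1,-1,-1,0.05,0.05,0.05,0.05,0.05,0.05,0.05,0.05]}}

```text
clock: 22.58
tool_pos: [0.6227, -0.1123, 0.2441]
eef_rot: [0.691, 0.722, 0.004, 0.002]
contact_force: [-0.2, 0.8, 0.1]
opening: 0.525
finger_force: 0.0
```

```bash
python3 - <<'E'
from f import *
need(87,0,250)
C=cal("wrist");np.savez("w8.npz",K=C[0],e=C[1],M=C[2])
im=r.snapshot("wrist");cv2.imwrite("pics/w8v.png",cv2.resize(im,(800,600),interpolation=cv2.INTER_CUBIC))
for t,h in(("key_grip",.1425),("rosette_plate",.028)):
    for d in r.silhouettes("wrist",t)[:1]: print(t,d["confidence"],d["pixels"].sum(),*rect(d["pixels"],h,C))
print(r.look_for("wrist","key_grip")[:1])
E
```

```text
22.575 [ 0.6227 -0.1123  0.2441] yaw 92.51011128726613 shift T mm [120.307    0.6422  -5.5421] rot [ 0.4496 -0.1916  0.0094] F [-0.1647  0.8198  0.1375] 0.525084816649163
seat xy -33.289289106860906 -0.05234959804732231
key_grip 0.57 4112 [0.6181 0.0022] [104.1793  22.0143] 2.5912911891937256
rosette_plate 0.96 3404 [ 0.6204 -0.0784] [129.3684  30.9424] -87.84615325927734
[{'point': [0.6211, 0.0051, 0.1418], 'confidence': 0.69}]
```

View pics/w8v.png

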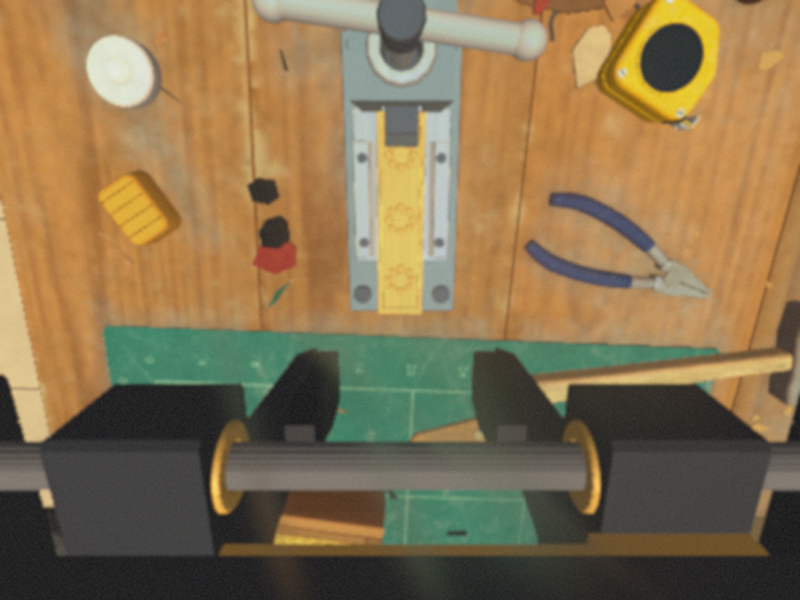

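The plate lies face up between the rails with its inner end under the claw (402,125). The key hub is at (402,20), with bar ends at (270,6) and (530,40).

```bash
python3 - <<'E'
from h import *
z=np.load("w8.npz");C=(z["K"],z["e"],z["M"]);f=.64
P=lambda u,v,h:back([[u*f,v*f]],h,C)[0]
A,B=P(270,6,.137),P(530,40,.137);v=B-A;print(A,B,(A+B)/2,np.linalg.norm(v),np.degrees(np.arctan2(v[1],v[0])))
print("hub top",P(402,18,.146),"base of hub",P(404,52,.122))
print("collar",P(401,55,.096))
E
```

```text
[0.57   0.0107 0.137 ] [0.6655 0.0039 0.137 ] [0.6178 0.0073 0.137 ] 0.0957433026192291 -4.065846903986531
hub top [0.618  0.0068 0.146 ] base of hub [0.6191 0.0007 0.122 ]
collar [0.6177 0.0043 0.096 ]
```

Request:
{"fn": "play_rows", "kwargs": {"translation": [[0.04,0,-0.01],[0.04,0,0],[0.04,0,0],[0,0,0],[0,0,0],[0,0,0],[0,0,0],[0,0,0],[0,0,0],[0,0,0],[0,0,0],[0,0,0]], "delta_rot": [[0,0,0],[0,0,0],[0,0,0],[0,0,-10.4],[0,0,-10.4],[0,0,-10.4],[0,0,-10.4],[0,0,-10.4],[0,0,-10.4],[0,0,-10.4],[0,0,-10.6],[0,0,0]], "grip": [0.05,0.05,0.05,0.05,0.05,0.05,0.05,0.05,0.05,0.05,0.05,0.05]}}

```text
clock: 24.28
tool_pos: [0.6146, 0.0056, 0.2482]
eef_rot: [0.037, 0.999, 0.001, -0.002]
contact_force: [0.2, 0.8, 0.5]
opening: 0.527
finger_force: 0.0
```

```bash
cat > k.py <<'E'
from f import *
need(0,0,182,S=np.array([.6178,.0073]),ty=175.9)
print(r.get_state()["q"])
E
python3 k.py
```

```text
24.275 [0.6146 0.0056 0.2482] yaw 175.72561467794716 shift T mm [-3.3178  1.756  66.1446] rot [ 0.161  -0.2491 -0.1747] F [0.1646 0.7552 0.5401] 0.5266770138390744
seat xy -1.587317825205509 3.229591986636402
[ 0.3624  0.8674 -0.8536  1.6295  0.7445  1.0033  0.7584]
```

Request:
{"fn": "play_rows", "kwargs": {"translation": [[-0.0033,0.0018,0.02],[0,0,0.03],[0,0,0.016],[0,0,0],[0,0,0],[0,0,0],[0,0,0],[0,0,0],[0,0,0]], "delta_rot": [[0,0,0],[0,0,0],[0,0,0],[0,0,0],[0,0,0],[0,0,0],[0,0,0],[0,0,0],[0,0,0]], "grip": [0.05,0.05,0.05,0.05,-1,-1,-1,-1,-1], "squeeze": 55}}

```text
clock: 25.4
tool_pos: [0.6192, 0.0081, 0.1847]
eef_rot: [0.036, 0.999, 0.002, 0.0]
contact_force: [0.1, 1.7, 3.7]
opening: 0.175
finger_force: 55.0
```

```bash
python3 k.py
```

```text
25.4 [0.6192 0.0081 0.1847] yaw 175.83168068710663 shift T mm [ 1.2933 -0.9289  2.6594] rot [ 0.2063  0.0151 -0.0683] F [0.0632 1.7485 3.7253] 0.17456622880013872
seat xy 0.7702834479917502 -1.3865881496007308
[ 0.3305  0.9473 -0.7964  1.6635  0.8291  0.9     0.6951]
```

Request:
{"fn": "play_rows", "kwargs": {"translation": [[0.001,0,0],[0,0,0],[0,0,0],[0,0,0],[0,0,0],[0,0,0],[0,0,0],[0,0,0],[0,0,0]], "delta_rot": [[0,0,5],[0,0,8],[0,0,9],[0,0,9],[0,0,9],[0,0,9],[0,0,9],[0,0,9],[0,0,8]], "grip": [-1,-1,-1,-1,-1,-1,-1,-1,-1]}}

```text
clock: 26.52
tool_pos: [0.6174, 0.0062, 0.1846]
eef_rot: [0.639, 0.769, -0.001, -0.001]
contact_force: [-2.6, -1.3, 6.8]
opening: 0.175
finger_force: 55.0
```

```bash
python3 k.py; python3 -c "
from h import *
print(r.get_state()['moment'])"
```

```text
26.525 [0.6174 0.0062 0.1846] yaw 100.53937785983861 shift T mm [1.0223 0.5813 2.6281] rot [ -0.0745  -0.0607 -75.3606] F [-2.598  -1.2953  6.7751] 0.17544352342586042
seat xy -1.0952767558156271 0.42283420499689517
[ 0.1722  0.8651 -0.4694  1.6765  0.5399  0.734  -0.3808]
[-0.2499  0.42    0.134 ]
```

Request:
{"fn": "play_rows", "kwargs": {"translation": [[0,0,0],[0,0,0],[0,0,0],[0,0,0],[0,0,0]], "delta_rot": [[0,0,5],[0,0,4],[0,0,3],[0,0,2],[0,0,0]], "grip": [-1,-1,-1,-1,-1]}}

```text
clock: 27.15
tool_pos: [0.6168, 0.0056, 0.1846]
eef_rot: [0.726, 0.687, -0.002, -0.0]
contact_force: [-2.9, -2.2, 6.7]
opening: 0.175
finger_force: 55.0
```

```bash
python3 k.py; python3 -c "
from h import *
print(r.get_state()['moment'])"
```

```text
27.15 [0.6168 0.0056 0.1846] yaw 86.8414762782915 shift T mm [1.746  0.8709 2.5814] rot [ -0.2036  -0.0439 -89.0586] F [-2.9064 -2.2231  6.7147] 0.17470615170665432
seat xy -1.6531538445617011 1.02256327267316
[ 0.1382  0.8545 -0.4045  1.6792  0.4747  0.7102 -0.5633]
[-0.5507  0.4974  0.4213]
```

Request:
{"fn": "play_rows", "kwargs": {"translation": [[0,0,0],[0,0,0],[0,0,0],[0,0,-0.02],[0,0,-0.04],[-0.04,0,-0.02],[-0.05,0,0],[-0.02,0,0],[0,0,0]], "delta_rot": [[0,0,0],[0,0,0],[0,0,0],[0,0,0],[0,0,0],[0,0,0],[0,0,0],[0,0,0],[0,0,0]], "grip": [0,0.05,0.05,0.05,0.05,0.05,0.05,0.05,0.05]}}

```text
clock: 28.28
tool_pos: [0.6114, -0.104, 0.2632]
eef_rot: [0.727, 0.686, 0.0, -0.001]
contact_force: [0.9, 0.3, -0.0]
opening: 0.521
finger_force: 0.0
```

```bash
python3 - <<'E'
from h import *
C=cal("wrist");np.savez("w9.npz",K=C[0],e=C[1],M=C[2]);s,p,T=tool();print(s["clock"],p,s["contact_force"])
im=r.snapshot("wrist");cv2.imwrite("pics/w9v.png",cv2.resize(im,(800,600),interpolation=cv2.INTER_CUBIC))
for t,h in(("key_grip",.1425),("rosette_plate",.028)):
    for d in r.silhouettes("wrist",t)[:1]: print(t,d["confidence"],d["pixels"].sum(),*rect(d["pixels"],h,C))
E
```

```text
28.275 [ 0.6114 -0.104   0.2632] [ 0.933   0.3215 -0.0005]
key_grip 0.65 2391 [ 0.6182 -0.0089] [72.0222 17.5774] -88.67386209964752
rosette_plate 0.74 2559 [ 0.6208 -0.0784] [129.4713  30.1913] -88.11233079433441
```

View pics/w9v.png

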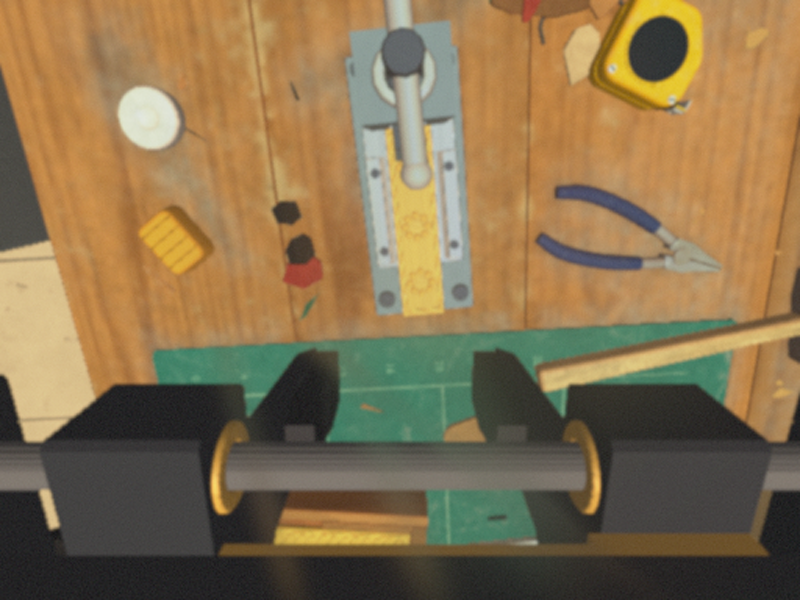

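The bar now lies along the holder, from hub (404,52) to end (416,176), with the plate under the claw. I'll check its angle against the stop, which should put it at a world angle of -86.6°.

```bash
python3 - <<'E'
from h import *
z=np.load("w9.npz");C=(z["K"],z["e"],z["M"]);f=.64
P=lambda u,v,h:back([[u*f,v*f]],h,C)[0]
A,B,D=P(404,51,.146),P(416,176,.137),P(398,8,.137)
for a,b in((A,B),(D,B),(np.array([.6178,.0073,0]),B)):
    v=b-a;print(a,b,np.linalg.norm(v),np.degrees(np.arctan2(v[1],v[0])))
a,b=P(408,90,.1425),P(414,160,.1425);v=b-a;print(np.degrees(np.arctan2(v[1],v[0])))
m=r.silhouettes("wrist","key_grip")[0]["pixels"].copy();m[:48]=0
print(rect(m,.139,C))
E
```

```text
[0.6181 0.0081 0.146 ] [ 0.6204 -0.0401  0.137 ] 0.049069525214284794 -87.19812133264905
[0.6167 0.0254 0.137 ] [ 0.6204 -0.0401  0.137 ] 0.06561730916471363 -86.72446849448097
[0.6178 0.0073 0.    ] [ 0.6204 -0.0401  0.137 ] 0.144997777190288 -86.81262758802536
-87.99626628804825
(array([ 0.6197, -0.0219]), array([46.6511, 13.971 ]), np.float64(-85.72172212600708))
```

```bash
python3 -c "
from plant import r
print(r.finish_job())"
```

```text
the job is handed in; nothing more can be done
None
```

The rosette plate lies face up on the holder's bed, home against the end stop, with the T-key turned clockwise to its stop to clamp it; I handed the job in at about 28 s, and the bar plate and other things were left where they were.

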